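# Post the thick offcut through the sprung bin flap

## Robot

A 6-joint arm with a two-finger parallel gripper is mounted at the origin on a cart in front of the work surface, level with it; the furniture and walls round the work are solid. World frame = base frame: x ahead of the robot, y to its left, z up, the work surface at z = 0. Lengths are in m, angles in rad, forces in N, time in s.
With the tool pointing down it reaches from about 0.275 to 0.825 m from the base axis. Payload 4.9 kg.
Tool frame: the origin (TCP) lies midway between the tips of the shut fingers; the grasp point (between the pads) lies 19 mm behind it (bot.grip_depth is the distance from the TCP to the grasp point, in m); z points along the fingers, y is the line along which they close (so a half turn about z gives the same grasp; the last joint's range is limited). The gripper opens to 85 mm and grips with 20 to 120 N. Pads are 22 mm wide; open, the fingers measure 114 mm over their backs; the gripper's body (76 mm by 85 mm) begins 54 mm behind the grasp point. The pads swing forward as they close: fully open they stand 13 mm farther back than shut.
Start: joints at [-1.262, 0.326, -0.193, 1.052, 0, 1.437], TCP at [0.236, -0.497, 0.231] pointing down, gripper open.
Joint ranges: [-2.65, 2.65], [-0.97, 1.79], [-1.3, 1.35], [-1.93, 2.1], [-1.47, 1.37], [-3.14, 3.14]. Speed limits (rad/s): [2.57, 2.57, 3.14, 3.14, 3.14, 3.14].

## Interface

Orientations are given as a unit quaternion [w, x, y, z].
In Python, from cell import bot gives the robot as it stands. Calls block until the motion is done:
- bot.move_pose(position, orientation): joint-space move of the TCP to a pose.
- bot.move_linear(position, speed=0.15, rotation=None, until_force=None): straight line of the TCP; rotation=None keeps the orientation; speed is the mean speed in m/s. With until_force (N) it stops when the force on the tool has changed by that much, and returns True; else False.
- bot.goto_joints(angles): joint-space move.
- bot.set_gripper(opening, grasp_force=None): opening from 0.0 (shut) to 1.0 (fully open); grasp_force is the grip in N (None keeps the last); returns when the fingers have stopped.
- bot.wait(seconds).
- bot.solve_ik(position, orientation): joint angles nearest the present ones, or None.
- bot.camera(name): name is "side" or "top"; returns the picture (420x560x3 uint8, red, green, blue); there is no depth.
- bot.calibration(name): a dict with "mtx" (3x3 intrinsics, pixels), "extrinsics" (4x4, takes a point from world to camera coordinates). Camera axes: x right, y down, z forward; pixel columns grow to the right and rows downward; lengths in m; the calibration is good to about 2 mm. A picture is of the moment at which its call begins. calibration takes no time and is no camera call.
A pose or a line that the arm cannot do raises bot.PlanningError and nothing moves.
- bot.close_job(): hands the job in; it is judged then, once.
Trained networks look in the newest picture that a camera, given by its name, has taken for a name from the list of things; names that differ only in an ending like _2 or _b are one class to them, and where a whole thing is asked for, a point or a joint stands for the part that bears it (a point fixed in the world has none). Each returns a list of dicts, best first, with "confidence" (0 to 1); they miss things now and then, are a little off and sometimes report something else, mostly with a low value. They report only what shows in the picture. A call takes as long as a camera call. They do not tell look-alikes from the thing itself.
- bot.search_frame(camera, thing): "bbox" ([left, top, width, height] in pixels, round what is visible of it).
Readings, each from a call of its own:
- bot.read_clock(): time.
- bot.read_joint_positions(): joint angles.
- bot.read_joint_vel(): joint speeds.
- bot.read_joint_efforts(): joint torques, N m.
- bot.read_position(): TCP position.
- bot.read_tool_rot(): TCP orientation.
- bot.read_ft_force(): force on the tool from outside, world axes, zero at the start.
- bot.read_moment(): the same for the moment, N m.
- bot.read_gripper_width(): opening from 0.0 (shut) to 1.0 (fully open).
- bot.read_finger_force(): force on a finger pad.
Only numpy, scipy, OpenCV 4.12 (cv2) and the standard library are available. Lean on these libraries where they do the work, as an engineer would, in place of code of your own. Each camera call takes 0.05 s, during which the arm holds its last target. There are 200 camera calls.

## Task

Take the thick, square-section wood offcut off the sawing board and push it down through the sprung flap in the top of the offcut bin, so that it lies inside the bin and the flap has swung shut again behind it. Leave the thin, flat offcut lying on the board where it is.

Things in the scene. Friction and masses are not known exactly. Their poses are not given: they have to be found in the camera images.
- big_offcut_center (a point): Centre of the thick wood offcut, the one to post: a loose wooden block 45 x 90 x 45 mm (its x, y, z; long axis y), 0.10 to 0.17 kg, lying on the sawing board, centre 22 mm above the board. Can be gripped across its 45 mm width (x axis).
- flat_offcut_center (a point): Centre of the thin, flat wood offcut that stays on the board: 40 x 70 x 22 mm (x, y, z; long axis y), loose.
- saw_board: Fixed plywood sawing board, 200 x 260 mm (x, y), 12 mm thick; origin at the centre of its underside, on the bench. A low fence runs along its +x edge, 18 mm deep, its top 32 mm above the bench. Either to the left or to the right of the bin.
- offcut_bin: Fixed grey sheet-metal bin, 200 x 240 x 150 mm (x, y, z), walls and top 6 mm; origin at the centre of its underside, on the bench. In the middle of its flat top, 150 mm above the bench, is an opening 94 x 144 mm (x, y) closed by the flap. Inside it is empty, one space of 188 x 228 mm; inner floor 6 mm, underside of top 144 mm above the bench.
- flap_center (a point): Centre of the flap's upper face. The smooth, slippery steel flap is 78 x 140 mm (bin's x, y), 4 mm thick; shut, it lies level, its face 149 mm above the bench. It is hinged along the bin's +x side of the opening (hinge line 41 mm from the flap's centre); its free edge at -x, with a 14 mm gap to the rim, swings down into the bin. The thick offcut fits through with its long side along the bin's y.
- flap (a joint): Flap angle in rad: 0 shut and level, grows as the free edge swings down, stop at 1.4. A spring shuts it: the thick offcut's weight on its middle does not open it; it takes about 5 N there to start it and up to about 15 N to swing it well open. The offcut, laid on its middle and pressed down, slides off the free edge and drops in once its top is below the rim.
Not all that is in view belongs to the job. What is meant by the part that bears big_offcut_center is not yellow, and is the smaller of those in its own colour.

How it is judged:
On the way, in this order (a step that is already met when the one before it is completed fails the run):
1. the thick offcut is brought over or onto the flap of the bin (z of big_offcut_center in the frame of offcut_bin above 0.155 m and horizontal distance between big_offcut_center and offcut_bin below 0.075 m), for 0.1 s.
2. the flap is pushed open with the thick offcut going down through the opening (value of joint flap above 0.35 rad and z of big_offcut_center in the frame of offcut_bin below 0.162 m and horizontal distance between big_offcut_center and offcut_bin below 0.11 m), for 0.04 s.
At the end, for the whole second after the job is handed in: The thick offcut lies at rest inside the bin (its centre between the bin's walls and less than 90 mm above the bench), the flap is shut (within 0.06 rad), and the flat offcut is within 30 mm of where it lay (z of big_offcut_center in the frame of offcut_bin between 0 and 0.09 m and x of big_offcut_center in the frame of offcut_bin between -0.094 and 0.094 m and y of big_offcut_center in the frame of offcut_bin between -0.114 and 0.114 m and linear speed of big_offcut below 0.03 m/s and value of joint flap below 0.06 rad and distance of flat_offcut_center from where it was at the start of the episode below 0.03 m); the robot touches nothing.
It fails at once if the flat offcut is shifted by more than 30 mm (distance of flat_offcut_center from where it was at the start of the episode above 0.03 m).
It also fails if it takes over 53 s, if anything falls off the work surface, if the arm or the gripper's body presses on something with over 40 N, if the wrist force passes 120 N, or if a joint passes its speed limit or range.

## Working session

There is one attempt and no reset: what is moved stays moved. The work goes in short steps, each a Python script; the robot and the scene stay as the last script left them, time stands still between calls to the robot, and variables do not carry over. Pictures are saved under pics/ and viewed, at most 10 in all, crops included, and the job is handed in when it is done.

```bash
mkdir -p pics
python3 - <<'E'
from cell import bot
import cv2,numpy as np
for c in("top","side"):
    im=bot.camera(c); cv2.imwrite(f"pics/{c}0.png",im[:,:,::-1])
    k=bot.calibration(c); print(c,np.round(k["mtx"],1).tolist(),np.round(k["extrinsics"],4).tolist())
    for t in("big_offcut_center","flat_offcut_center","saw_board","offcut_bin","flap"):
        print(t,[(d["bbox"],round(d["confidence"],2)) for d in bot.search_frame(c,t)])
print(bot.read_clock(),bot.read_tool_rot())
E
```

```text
top [[406.2, 0.0, 284.7], [0.0, 406.2, 204.2], [0.0, 0.0, 1.0]] [[-0.0066, -0.9995, -0.0293, 0.0318], [-0.998, 0.0085, -0.062, 0.5112], [0.0622, 0.0288, -0.9976, 1.0002], [0.0, 0.0, 0.0, 1.0]]
big_offcut_center [([194.9, 248.0, 50.8, 57.0], 0.78), ([229.4, 157.8, 34.4, 24.6], 0.7), ([333.0, 116.5, 39.6, 33.8], 0.62)]
flat_offcut_center [([180.3, 155.3, 34.8, 23.1], 0.57)]
saw_board [([160.4, 119.1, 120.3, 104.4], 0.6)]
offcut_bin [([311.9, 156.8, 127.6, 99.7], 0.8)]
flap [([345.9, 182.3, 65.8, 42.2], 0.84)]
side [[535.2, 0.0, 275.1], [0.0, 535.2, 211.4], [0.0, 0.0, 1.0]] [[0.9802, -0.1978, -0.0033, -0.5211], [-0.1408, -0.6858, -0.7141, 0.1579], [0.139, 0.7004, -0.7001, 0.9717], [0.0, 0.0, 0.0, 1.0]]
big_offcut_center [([142.5, 161.8, 60.6, 64.8], 0.83), ([355.3, 262.3, 58.1, 60.4], 0.74), ([278.5, 171.7, 33.5, 48.0], 0.67)]
flat_offcut_center [([275.7, 147.9, 25.3, 23.6], 0.74)]
saw_board [([236.8, 139.2, 96.4, 92.3], 0.65)]
offcut_bin [([212.2, 217.3, 150.5, 188.7], 0.73)]
flap [([254.1, 244.7, 64.6, 76.8], 0.92)]
0.6 [-2.25031657e-05  9.75595363e-01  2.19576150e-01 -2.69988502e-05]
```

View pics/top0.png

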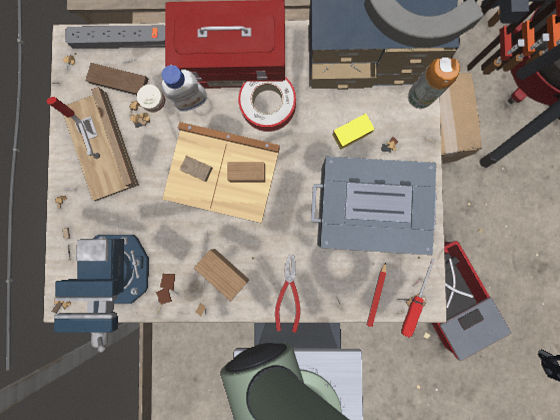

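View pics/side0.png

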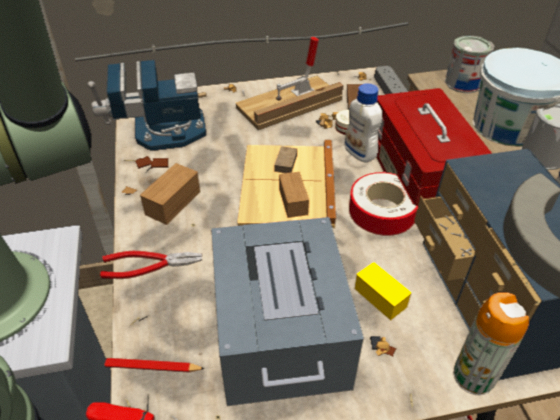

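The target is the brown block at about (246,172) in top and (293,194) in side. The larger brown block at (220,273) and the yellow one are decoys, and the flat offcut is at (196,168). I'll enlarge the top view to pick corners.

Run:
```python
import cv2,numpy as np
im=cv2.imread("pics/top0.png")
cv2.imwrite("pics/c1.png",cv2.resize(im[120:262,160:445],(798,398),interpolation=cv2.INTER_CUBIC))
im=cv2.imread("pics/side0.png")
cv2.imwrite("pics/c2.png",cv2.resize(im[140:340,205:365],(480,600),interpolation=cv2.INTER_CUBIC))
```

```text
(no output)
```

View pics/c1.png

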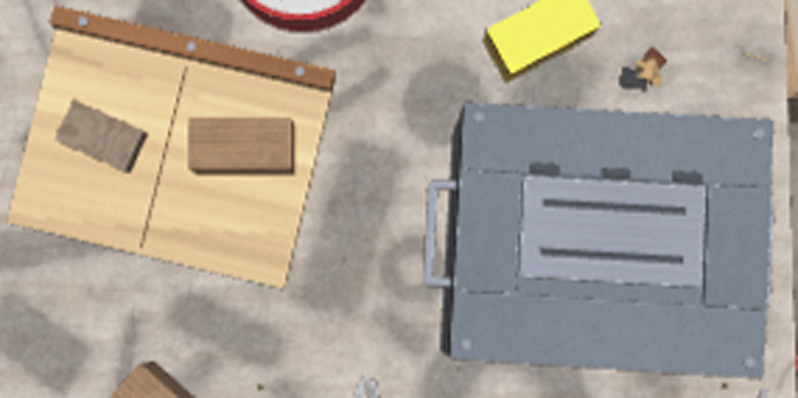

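View pics/c2.png

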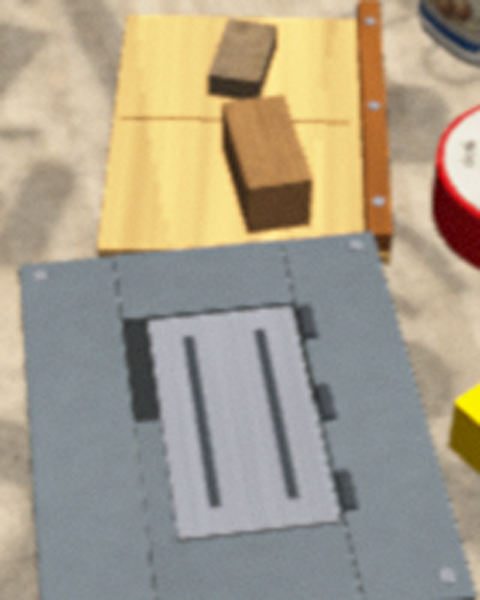

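The crops show the block's top face at (190–293, 118–169) in the top crop, the flap at (519–706, 177–286) and the flat offcut around (100,133). I'll project these corners at their known heights from both cameras.

```bash
cat > h.py <<'E'
from cell import bot
import cv2,numpy as np
def ray(c,px,z):
    k=bot.calibration(c);E=k["extrinsics"];R=E[:3,:3];t=E[:3,3]
    o=-R.T@t; d=(R.T@np.linalg.inv(k["mtx"])@np.c_[px,np.ones(len(px))].T).T
    return o+d*((z-o[2])/d[:,2])[:,None]
def rect(c,px,z):
    p=ray(c,np.array(px,float),z); q=p[:,:2].astype(np.float32)
    m=q.mean(0); a=(q[0]-q[1]+q[3]-q[2])/2; b=(q[3]-q[0]+q[2]-q[1])/2
    print(c,np.round(m,4),"sides",[round(float(np.linalg.norm(v)),4) for v in(a,b)],"dirs",[round(float(np.degrees(np.arctan2(v[1],v[0]))),1) for v in(a,b)])
E
python3 - <<'E'
from h import *
T=lambda l:[(x/2.8+160,y/2.803+120) for x,y in l]
S=lambda l:[(x/3+205,y/3+140) for x,y in l]
print("block");rect("top",T([(190,118),(292,118),(293,168),(190,170)]),.057);rect("side",S([(222,104),(247,190),(310,182),(286,97)]),.057)
print("flat");rect("top",T([(75,100),(146,133),(129,167),(58,132)]),.034);rect("side",S([(231,21),(210,77),(259,83),(276,27)]),.034)
print("flap");rect("top",T([(525,177),(706,186),(701,286),(519,276)]),.149);rect("side",S([(148,321),(180,538),(340,522),(296,305)]),.149)
print("bin");rect("top",T([(465,102),(773,119),(763,378),(450,358)]),.15)
print("boardnear",ray("top",np.array(T([(8,223),(284,288),(335,85)])),.012))
E
```

```text
block
top [0.5898 0.1196] sides [0.0889, 0.0444] dirs [89.9, -179.5]
side [0.5951 0.1208] sides [0.0888, 0.0443] dirs [88.0, -1.7]
flat
top [0.6039 0.2466] sides [0.0709, 0.033] dirs [64.0, 152.9]
side [0.6078 0.2485] sides [0.0687, 0.0359] dirs [65.7, -23.2]
flap
top [ 0.5052 -0.1793] sides [0.1393, 0.0771] dirs [86.5, 175.7]
side [ 0.5116 -0.1782] sides [0.1399, 0.0786] dirs [85.7, -4.0]
bin
top [ 0.4996 -0.1786] sides [0.238, 0.1989] dirs [86.1, 176.0]
boardnear [[0.52611774 0.33725492 0.012     ]
 [0.46554245 0.08680032 0.012     ]
 [0.64864416 0.03996265 0.012     ]]
```

Both views agree to within 6 mm and the sizes match the given ones. Block: (0.592, 0.120), yaw −1°. Bin: (0.502, −0.178), yaw −4°. Next I'll grasp and lift.

```bash
cat >> h.py <<'E'
def Q(phi,flip=0):
    a=np.radians(phi+90+180*flip)/2; return [0,np.cos(a),np.sin(a),0]
E
python3 - <<'E'
from h import *
for f in(0,1):
    for p,ph in(([.592,.12,.2],-1.2),([.499,-.178,.3],-4)):
        s=bot.solve_ik(p,Q(ph,f)); print(f,None if s is None else np.round(s,2))
f=min((0,1),key=lambda f:abs((bot.solve_ik([.592,.12,.2],Q(-1.2,f)) or [9]*6)[5]) if not isinstance(bot.solve_ik([.592,.12,.2],Q(-1.2,f)),np.ndarray) else abs(bot.solve_ik([.592,.12,.2],Q(-1.2,f))[5]))
print(f)
bot.move_pose([.592,.12,.25],Q(-1.2,f))
bot.set_gripper(.8,60)
bot.move_linear([.592,.12,.10],.2)
print(bot.move_linear([.592,.12,.02],.08,until_force=8),bot.read_position())
bot.set_gripper(0,60)
print(bot.read_gripper_width(),bot.read_finger_force(),bot.read_ft_force(),bot.read_clock())
bot.move_linear([.592,.12,.31],.2)
cv2.imwrite("pics/s1.png",bot.camera("side")[:,:,::-1])
print(bot.read_gripper_width(),bot.read_ft_force(),bot.read_clock())
E
```

```text
0 [ 0.08  0.45 -0.09  1.03  0.    1.67]
0 [-0.48  0.25 -0.12  1.2   0.    1.16]
1 [ 0.08  0.45 -0.09  1.03  0.   -1.47]
1 [-0.48  0.25 -0.12  1.2   0.   -1.98]
1
False [0.59254035 0.12003534 0.02056085]
0.5213433198250755 62.058420181274414 [-0.3881613   0.58296963  4.71920322] 5.825
0.5218118098608615 [ 0.89139136  0.87656735 -1.08158476] 7.475
```

View pics/s1.png

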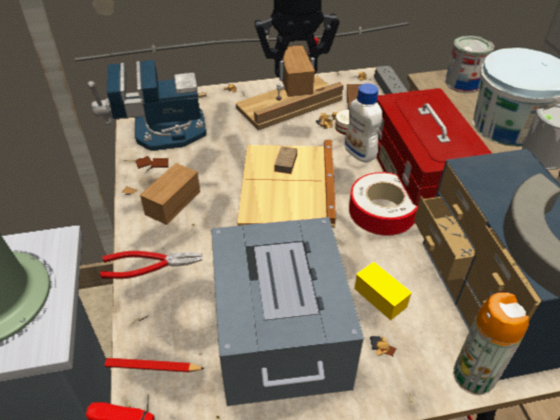

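The block is held at (298,68), and the flat offcut is unmoved at (286,160). I'll carry it over the flap and push it through.

Run:
```python
from h import *
q=Q(-4,1); P=lambda z,dx=-.003:[.502+dx*np.cos(np.radians(-4)),-.178+dx*np.sin(np.radians(-4)),z]
bot.set_gripper(0,100)
bot.move_linear(P(.28),.2,rotation=q)
bot.move_linear(P(.17),.12); bot.wait(.2)
print(bot.read_ft_force(),bot.read_clock())
for z in(.15,.135,.12,.105,.09):
    h=bot.move_linear(P(z),.05,until_force=50); print(z,h,np.round(bot.read_position(),4),np.round(bot.read_ft_force(),1),bot.read_gripper_width())
    if h: break
print(bot.read_clock())
for c in("side",): cv2.imwrite("pics/s2.png",bot.camera(c)[:,:,::-1])
```

```text
[-0.82911365 -0.69838139 -0.74064971] 10.675
0.15 False [ 0.5    -0.1782  0.1506] [-0.5  1.   7.3] 0.5120603471480548
0.135 False [ 0.4985 -0.1781  0.1351] [-3.4 -0.2  7.5] 0.5156755762361156
0.12 False [ 0.4969 -0.1777  0.1192] [-5.3 -1.2  3.8] 0.5143783531976885
0.105 False [ 0.4976 -0.178   0.1064] [-8.   1.7 18. ] 0.5114462550824085
0.09 True [ 0.4991 -0.1786  0.1058] [-0.9  1.4 11.5] 0.5115319863221304
12.8
```

View pics/s2.png

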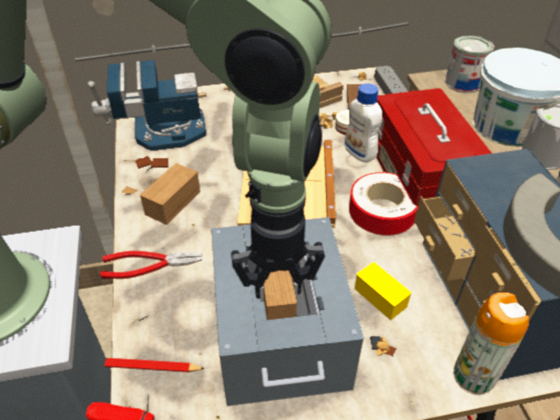

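The block is pushed down through the opening at about (280,295), and its top is about 0.142 m, just below the rim. Contact at z≈0.106 looks like the gripper's knuckles on the rim, so I'll back off a few mm, release here and check.

Run:
```python
from h import *
P=lambda z,dx=-.003:[.502+dx*np.cos(np.radians(-4)),-.178+dx*np.sin(np.radians(-4)),z]
bot.move_linear(P(.109),.05); print(np.round(bot.read_ft_force(),1))
bot.set_gripper(.6); bot.wait(.3)
print(bot.read_gripper_width(),bot.read_finger_force(),np.round(bot.read_ft_force(),1))
bot.move_linear(P(.25),.1)
bot.wait(.3);print(np.round(bot.read_ft_force(),1),bot.read_clock())
bot.goto_joints([bot.read_joint_positions()[0]+.45,*bot.read_joint_positions()[1:]])
a=bot.camera("side")[140:340,205:365,::-1];b=bot.camera("top")[120:262,300:445,::-1]
cv2.imwrite("pics/s3.png",np.hstack([cv2.resize(a,(400,500)),cv2.resize(b,(400,500))]))
print(bot.read_clock())
```

```text
[-7.2 -0.7  6.5]
0.5973306083027246 7.7436979245976545 [-7.3 -0.5  5.9]
[-0.4  0.3  0.1] 15.5333
16.575
```

View pics/s3.png

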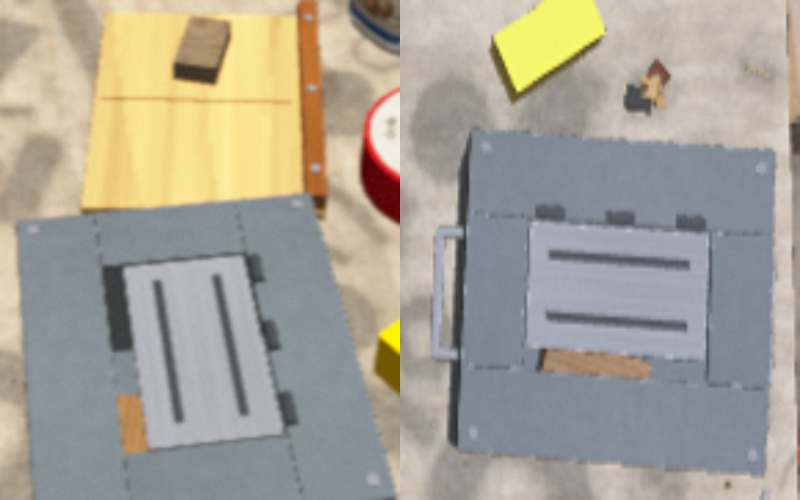

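The flap looks shut, with wood showing in the gap at (595,363) and (130,425). I'll check the wood's depth by comparing the two views.

Run:
```python
from h import *
t=np.array([(138*.3625+300,352*.284+120),(252*.3625+300,366*.284+120)])
s=np.array([(205+117*.4,140+395*.4)])
for z in(.02,.03,.051,.07,.096,.12,.14):
    a=ray("top",t,z);b=ray("side",s,z);print(z,np.round(a[:,:2],3).tolist(),round(np.linalg.norm(a[0]-a[1]),3),"side far end",np.round(b[0,:2],3))
```

```text
0.02 [[0.471, -0.134], [0.46, -0.235]] 0.102 side far end [ 0.468 -0.11 ]
0.03 [[0.47, -0.132], [0.46, -0.233]] 0.101 side far end [ 0.467 -0.117]
0.051 [[0.47, -0.13], [0.46, -0.228]] 0.099 side far end [ 0.465 -0.132]
0.07 [[0.47, -0.127], [0.46, -0.224]] 0.097 side far end [ 0.463 -0.146]
0.096 [[0.469, -0.124], [0.459, -0.217]] 0.094 side far end [ 0.461 -0.165]
0.12 [[0.468, -0.121], [0.459, -0.212]] 0.092 side far end [ 0.459 -0.183]
0.14 [[0.468, -0.118], [0.459, -0.207]] 0.09 side far end [ 0.457 -0.198]
```

The two views agree at z≈0.051 m, which is 6 mm floor plus 45 mm block, so the block is lying on the bin floor. The flap is level and the arm is clear, so I'll hand in.

```bash
python3 -c "
from cell import bot
print(bot.read_ft_force(),bot.close_job())"
```

```text
the job is handed in; nothing more can be done
[-0.85911413 -0.66503334  0.36915434] None
```

The job is handed in: the thick offcut lies on the bin floor, the flap looks shut behind it, and the flat offcut looks unmoved on the board; no verdict was returned.

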